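# Pack the bearing kit and bolt it shut

### The job

Pick up the loose pillow block bearing from the bench and lower it - do not drop it - upright and lengthwise into the empty, cork-lined bay of the wooden kit box, then close the lid gently all the way down, and last slide the front bolt fully home over the lid's tongue. Leave the bearing already in the box and the wheel, bracket, tin and board lying about where they are.

Things in the scene. Friction and masses are not known exactly. Their poses are not given: they have to be found in the camera images.
- bearing: loose dark cast-iron pillow block bearing to pack, about 0.5 kg, upright on the bench left or right of the box. Foot 127 x 38 x 14 mm, bolt heads 7 mm tall at x = +-49 mm; round housing in the middle 32 mm thick (flat faces y = +-16 mm), 60 mm across, axis 35 mm up, top 65 mm. Origin: centre of underside; x along the foot, y along the bore (pinch across it), z up. Ends alike.
- packed: the same kind of bearing, already standing in the other bay of the box; same axes. Not to be disturbed.
- pad: cork pad 120 x 42 x 3 mm fixed on the floor of the empty bay (left or right, varies). Origin: centre of its underside, 8 mm above the bench; x along the bay, away from the robot, z up. The bay is 140 x 48 mm, centred on the pad, between strips reaching 15 mm above the box floor. The bearing belongs on the pad, its x along the pad's x, either way round. The bays lie 80 mm apart in y.
- box: plywood tray fixed to the bench, 176 (x) x 206 (y) x 52 mm high outside, walls and floor 8 mm. Origin: centre of underside; x away from the robot, y left. Lid hinged at the far (+x) rim. Bay centres x = -10, y = +-40 mm. In front, x = -88 to -140 mm: bolt block (y 16 to 100 mm, 50 high, channel to 62) and keeper (y -50 to -20 mm, up to 71 high).
- lid (a joint): lid angle, rad: 0 shut, grows opening, stop at 1.08. Lid 176 x 206 x 40 mm deep, 0.4 kg, plywood frame, clear window. It starts about 60 degrees open, hanging over the far half of the box, and stays where it is left; about 5 N at the front edge moves it. A steel tongue 24 mm wide, 5 mm thick sticks out 44 mm from the lower middle of its front edge.
- lid_hinge (a point): middle of the lid's hinge line (top of the box's far wall, 52 mm above the bench, box x = +88 mm). The hinge line runs along the box's y.
- lid_edge (a point): point on the lid's outer (top) face, middle of its wooden front strip (24 mm wide): 164 mm from the hinge along the lid, 40 mm above its rim plane; the front edge is 12 mm farther on. With the lid shut it is 92 mm above the bench. z: outward normal of the face; x: along the lid towards the hinge.
- bolt (a joint): travel of the slide bolt, m: 0 = drawn back (left), 0.05 = fully home at the right-hand stop, its tip in the keeper. It slides along the box's -y, stays where it is left, about 2 N moves it.
- bolt_knob (a point): top centre of the bolt's upright round knob, 14 mm across, 32 mm tall, standing on a flat bar 18 mm wide whose top is 66 mm above the bench; the point is 98 mm above the bench and moves with the bolt. 25 mm are free between the knob and the front of the shut lid.
- wheel: bystander: black rubber caster wheel lying flat, 100 mm across, 36 mm high; origin at the centre of its underside. Lies on the other side of the box from the loose bearing.
- bracket: bystander: steel angle bracket, foot 60 x 40 mm, upright leg 60 mm high at its +x end, to the right; origin under the foot's centre.
- tin: bystander: plain metal tin, 66 mm across, 85 mm high; origin at the centre of its underside; to the left.
- offcut: bystander: dark plywood offcut 75 (x) x 160 (y) x 18 mm lying flat; to the right, farther out; origin at the centre of its underside.
Mind the look-alikes: they are no part of the job. What is shaped like the bearing but green or purple is not meant.

How it is judged:
By the outcome, as a careful person would: the job done as asked, in the order asked, and still so for the second after the job is handed in, with the robot touching nothing.
It also fails if it takes over 72 s, if anything falls off the work surface, if the arm or the gripper's body presses on something with over 40 N, if the wrist force passes 120 N, or if a joint passes its speed limit or range.

### The arm

A 6-joint arm with a two-finger parallel gripper is mounted at the origin on the work surface. World frame = base frame: x ahead of the robot, y to its left, z up, the work surface at z = 0. Lengths are in mm, angles in degrees, forces in N, time in s.
With the tool pointing down it reaches from about 350 to 850 mm from the base axis. Payload 8.1 kg.
Tool frame: the origin (TCP) lies midway between the tips of the shut fingers; the grasp point (between the pads) lies 19 mm behind it; z points along the fingers, y is the line along which they close (so a half turn about z gives the same grasp; the last joint's range is limited). The gripper opens to 85 mm and grips with 20 to 120 N. Pads are 22 mm wide; open, the fingers measure 114 mm over their backs; the gripper's body (76 mm by 85 mm) begins 54 mm behind the grasp point. The pads swing forward as they close: fully open they stand 13 mm farther back than shut.
Start: joints at [-75.711, 7.471, 85.268, -0, 87.261, -4.893], TCP at [197.168, -566.683, 231.292] pointing down, gripper open.
Joint ranges: [-169.43, 169.43], [-51.17, 129.36], [1.28, 143.12], [-76.62, 256.62], [0, 156.53], [-152.29, 152.29]. Speed limits (degrees/s): [136.94, 136.94, 159.86, 180, 180, 180].

### API

Orientations are given as [roll, pitch, yaw] about the fixed x, y, z axes, in that order (R = Rz(yaw) Ry(pitch) Rx(roll)).
In Python, from bench import sensors, optics, r gives the robot as it stands.
- The arm moves only by the tool apply_moves, never from a script. Its argument "targets" is a list of rows, each a list of 7 numbers: the shift along the tool's x, y, z in mm, then the turn, a rotation vector about the tool's x, y, z in rad, then the closure, from 0 (fully open) to 1 (shut). In form: [[x, y, z, wx, wy, wz, claw], ...]. A call has 1 to 20 rows; each row shifts and turns the commanded pose from where the row before left it, along the tool's axes as they then stand; what a row does not reach is not made up. A row lasts 1/8 s, in which the tool goes at most 62.5 mm and 10.7 degrees, less where a joint would pass 70% of its speed; a pose out of reach is approached as far as the arm can. A call is refused whole if a number of a shift passes 62.5 or a number of a turn 0.188, either way. A call with a gripper value outside its range is refused whole. The fingers move at their own pace and stop on an object; "force" is the grip in N (left out, the last holds). Time passes only in rows, so rows that do not move let the fingers close. It gives the time, the measured TCP pose, the force, the opening and the grip force at its end, in the units of the state.
- sensors.sense(): the state, without advancing time (a new reading comes with each control period).
- optics.snapshot(name): name is "side" or "top"; returns the picture (400x640x3 uint8, red, green, blue); there is no depth.
- optics.get_calibration(name): a dict with "camera_matrix" (3x3 intrinsics, pixels), "pose" (4x4, takes a point from camera to world coordinates). Camera axes: x right, y down, z forward; pixel columns grow to the right and rows downward; lengths in mm; the calibration is good to about 2 mm. A picture is of the moment at which its call begins. get_calibration takes no time and is no camera call.
- r.hand_in(): hands the job in; it is judged then, once.
The state is a dict: "time": time; "joint_pos": joint angles; "qd": joint speeds; "joint_efforts": joint torques, N m; "tool_pos": TCP position; "tcp_rot": TCP orientation; "ft_force": force on the tool from outside, world axes, zero at the start; "wrist_torque": the same for the moment, N m; "finger_gap": finger opening in mm; "grip_force": force on a finger pad.
Only numpy, scipy, OpenCV 4.12 (cv2) and the standard library are available. Lean on these libraries where they do the work, as an engineer would, in place of code of your own. Each camera call takes 0.05 s, during which the arm holds its last target. There are 200 camera calls.

## Working session

There is one attempt and no reset: what is moved stays moved. The work goes in short steps, Python scripts to look and compute and a tool call to move; the robot and the scene stay as the last step left them, time stands still between calls to the robot, and variables do not carry over. Pictures are saved under pics/ and viewed, at most 10 in all, crops included, and the job is handed in when it is done.

Besides the shell and the picture viewer there is one more tool, called after "Emit:" in YAML: its name, and indented under it one key for each argument. apply_moves: Moves the arm, as the interface text tells. Its arguments: {"type":"object","properties":{"targets":{"type":"array"},"force":{"type":"number"}},"required":["targets"]}

```bash
ls; mkdir -p pics; python3 - <<'E'
from bench import sensors, optics, r
import cv2, numpy as np
for n in ("side","top"):
    cv2.imwrite(f"pics/{n}0.png", cv2.cvtColor(optics.snapshot(n),cv2.COLOR_RGB2BGR))
    c=optics.get_calibration(n); print(n,np.round(c["camera_matrix"],2).tolist(),np.round(c["pose"],4).tolist())
print(sensors.sense())
E
```

```text
pics
side [[414.65, 0.0, 317.44], [0.0, 414.65, 207.33], [0.0, 0.0, 1.0]] [[-0.992, -0.0684, 0.1059, 497.9298], [-0.1258, 0.5929, -0.7954, 843.7136], [-0.0084, -0.8023, -0.5968, 699.9697], [0.0, 0.0, 0.0, 1.0]]
top [[473.7, 0.0, 319.25], [0.0, 473.7, 200.17], [0.0, 0.0, 1.0]] [[0.0018, -0.9857, 0.1685, 384.1854], [-1.0, -0.0022, -0.0019, 9.7705], [0.0022, -0.1685, -0.9857, 1375.1724], [0.0, 0.0, 0.0, 1.0]]
{'time': 0.1, 'joint_pos': array([-7.57102726e+01,  7.51167909e+00,  8.53256482e+01, -1.31765635e-03,
        8.72598568e+01, -4.89294400e+00]), 'qd': array([ 0.04401078, -0.01770174, -0.19029617,  0.09637924,  0.00518437,
       -0.09804461]), 'joint_efforts': array([ 9.61398837e-04, -5.70952213e+01, -5.01941586e+01, -2.90501075e-04,
        8.15144536e-03, -2.13097269e-05]), 'tool_pos': array([ 197.03782074, -566.18938673,  230.31495284]), 'tcp_rot': array([-1.79903058e+02, -6.97799027e-03,  1.91827296e+01]), 'ft_force': array([0.04328803, 0.1307571 , 0.31410559]), 'wrist_torque': array([-0.01952851,  0.02561135,  0.00169749]), 'grip_force': 0.0, 'finger_gap': 85.26782079885493}
```

View pics/side0.png

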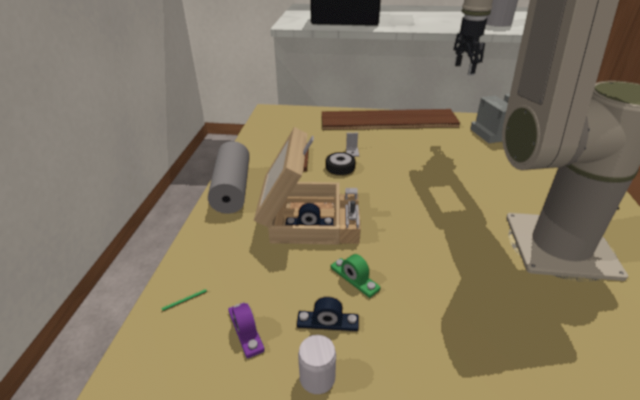

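View pics/top0.png

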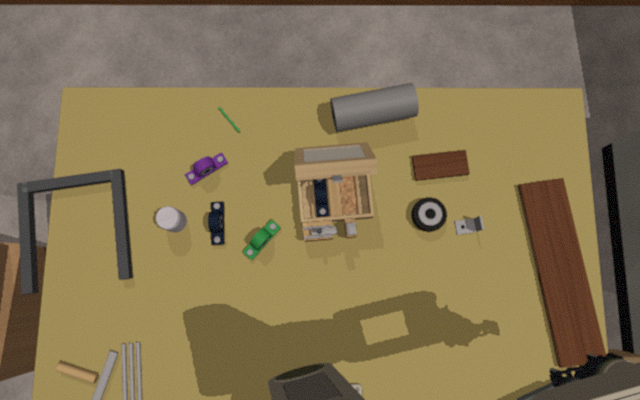

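The bearing shapes in the top view are purple (206,168), green (262,239) and dark (217,223), which is also at side (328,315). A fourth stands inside the box's left bay at (321,197). The loose dark one beside the tin fits, because green and purple are ruled out. The empty cork bay is the right one, at (348,197). I'll check this in one enlarged composite.

```bash
python3 - <<'E'
import cv2, numpy as np
t=cv2.imread("pics/top0.png"); s=cv2.imread("pics/side0.png")
f=lambda im,x,y,w,h,W,H: cv2.resize(im[y:y+h,x:x+w],(W,H),interpolation=cv2.INTER_CUBIC)
A=f(t,190,195,60,60,300,300); B=f(t,285,140,100,60+40-0,500,500)[:,:]
B=f(t,290,145,100,100,500,500)
C=f(s,290,290,80,50,300,200)
L=np.vstack([A,C]); 
D=np.hstack([L,B]); cv2.imwrite("pics/c1.png",D)
cv2.imwrite("pics/c2.png",f(s,250,120,125,130,576,600))
E
```

```text
(no output)
```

View pics/c1.png

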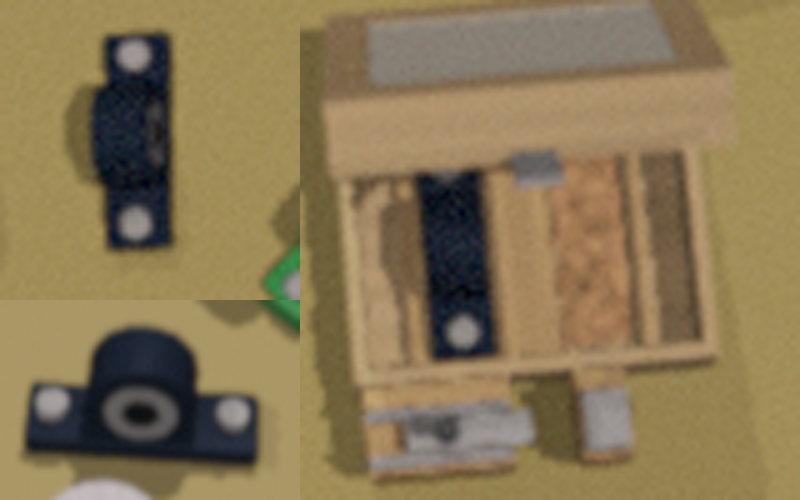

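View pics/c2.png

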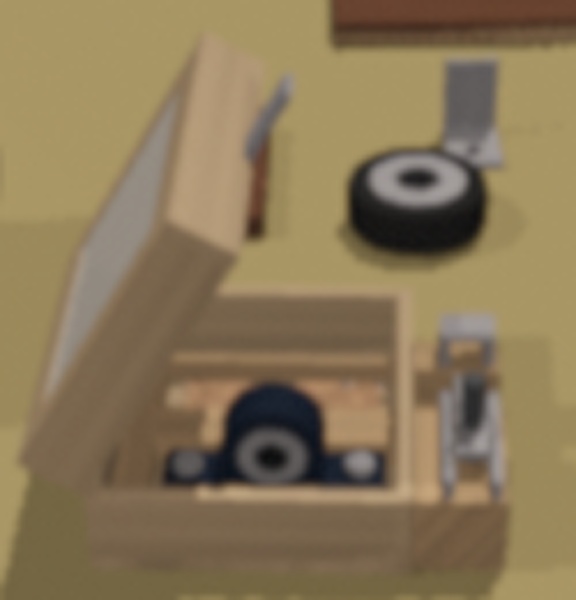

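The crops confirm it. The dark loose bearing stands upright with its bolt heads at top (216.6,205.2) and (216.8,239.0). The packed one is in the left bay, and the cork bay on the right is empty. The lid is open with its tongue at top (338,179), and the bolt is drawn back to the left. Next I fit the poses from both views.

```bash
cat > h.py <<'E'
import numpy as np, cv2
from bench import sensors, optics, r
from scipy.optimize import least_squares
from scipy.spatial.transform import Rotation as R
CAL={n:optics.get_calibration(n) for n in("top","side")}
def proj(n,P):
    T=np.linalg.inv(CAL[n]["pose"]); p=np.atleast_2d(P)@T[:3,:3].T+T[:3,3]
    q=p@CAL[n]["camera_matrix"].T; return q[:,:2]/q[:,2:]
def place(P,x,y,yaw):
    return np.asarray(P,float)@R.from_euler("z",yaw).as_matrix().T+[x,y,0]
def lidpt(s,y,h,a):  # s from hinge along lid, h above rim plane -> box frame
    return [88-s*np.cos(a)+h*np.sin(a), y, 52+s*np.sin(a)+h*np.cos(a)]
E
python3 - <<'E'
from h import *
# bearing: bolt head tops (49,0,21), both views; 4 params incl height
def ctr(n,x,y):  # bright blob centroid
    im=cv2.imread(f"pics/{n}0.png").min(axis=2).astype(float); x0,y0=int(round(x)),int(round(y))
    w=im[y0-4:y0+5,x0-5:x0+6]; m=np.clip(w-95,0,None); yy,xx=np.mgrid[y0-4:y0+5,x0-5:x0+6]
    return (m*xx).sum()/m.sum(),(m*yy).sum()/m.sum()
T=[(216.6,205.2),(216.8,239)]; S=[(303.2,315.4),(351.8,317.9)]
print([np.round(ctr("top",*p),1) for p in T],[np.round(ctr("side",*p),1) for p in S])
def f(p):
    B=place([[49,0,p[3]],[-49,0,p[3]]],*p[:3])
    return np.r_[(proj("top",B)-T).ravel(),(proj("side",B)-S).ravel()]
s=least_squares(f,[450,250,0,20]); print("bearing",np.round(s.x,3),"res",np.round(s.fun,1))
A=lambda L:[((x+.5)/5-.5+290,(y+.5)/5-.5+145) for x,y in L]
C=lambda L:[((x+.5)/4.608-.5+250,(y+.5)/4.615-.5+120) for x,y in L]
tp=A([(56,383),(416,355),(27,100),(430,68),(435,140),(30,172)])
sp=C([(410,497),(410,293),(92,495),(412,568),(165,215),(205,35),(235,250),(265,65),(25,460)])
def g(p):
    a=p[3]; l=lambda *q:lidpt(*q,a)
    bt=place([[-88,103,52],[-88,-103,52],l(176,103,40),l(176,-103,40),l(176,-103,0),l(176,103,0)],*p[:3])
    bs=place([[-88,103,52],[-88,-103,52],[88,103,52],[-88,103,0],l(176,103,40),l(176,-103,40),l(176,103,0),l(176,-103,0),l(0,103,40)],*p[:3])
    return np.r_[(proj("top",bt)-tp).ravel(),(proj("side",bs)-sp).ravel()]
s=least_squares(g,[520,0,.07,1.05],loss="soft_l1"); print("box",np.round(s.x,3)); print(np.round(s.fun,1) if 0 else np.round(g(s.x).reshape(-1,2),1).tolist())
E
```

```text
[array([216.3, 205.5]), array([216.8, 239.4])] [array([303.5, 315. ]), array([352. , 317.7])]
bearing [5.51770e+02 3.02596e+02 5.10000e-02 1.85470e+01] res [-0.1 -0.   0.1 -0.1  0.3 -0.1 -0.2  0.1]
box [645.224 -36.133  -6.199  32.466]
[[-0.1, 0.5], [0.8, 0.1], [-0.5, -0.3], [1.0, -0.5], [0.5, 0.4], [0.3, 0.5], [0.7, 0.9], [0.7, -0.9], [-1.7, -0.1], [-0.2, 1.4], [-0.0, 0.7], [-0.5, -1.2], [0.7, 1.0], [-0.1, -0.6], [-1.9, 0.9]]
```

```bash
cat > ov.py <<'E'
from h import *
def wire(x,y,yaw,a,bolt=0.0):
    L=[]
    q=lambda P,c=True:L.append((place(P,x,y,yaw),c))
    q([[-88,103,52],[-88,-103,52],[88,-103,52],[88,103,52]])
    q([[-80,95,52],[-80,-95,52],[80,-95,52],[80,95,52]])
    q([[-88,103,0],[-88,-103,0],[88,-103,0],[88,103,0]])
    q([[-70,-61,11],[-70,-19,11],[50,-19,11],[50,-61,11]])
    for h in(0,40): q([lidpt(0,103,h,a),lidpt(176,103,h,a),lidpt(176,-103,h,a),lidpt(0,-103,h,a)])
    return L
def bear(x,y,yaw,z=0):
    return [(place([[63.5,19,14+z],[63.5,-19,14+z],[-63.5,-19,14+z],[-63.5,19,14+z]],x,y,yaw),True)]
def draw(n,im,L,x0,y0,w,h,W,H):
    o=cv2.resize(im[y0:y0+h,x0:x0+w],(W,H),interpolation=cv2.INTER_CUBIC)
    for P,c in L:
        p=(proj(n,P)-[x0,y0]+.5)*[W/w,H/h]-.5
        cv2.polylines(o,[np.round(p).astype(np.int32)],c,(0,255,255),1)
    return o
E
python3 - <<'E'
from ov import *
L=wire(645.2,-36.1,.084,1.05)+bear(551.8,302.6,.051)
t=cv2.imread("pics/top0.png");s=cv2.imread("pics/side0.png")
a=draw("top",t,L,290,140,80+20,100,500,500)
b=draw("side",s,L,255,125,112,125,448,500); b=cv2.resize(b,(300,335))
c=draw("side",s,L,290,290,80,70,300,265)
cv2.imwrite("pics/ov1.png",np.hstack([cv2.copyMakeBorder(a,0,100,0,0,0),np.vstack([b,c])]))
E
```

```text
(no output)
```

View pics/ov1.png

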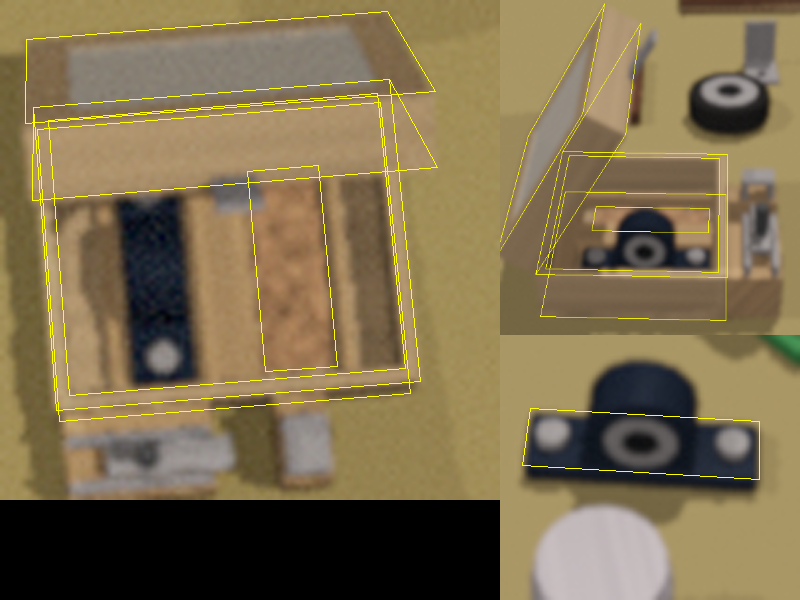

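```bash
cat > fit.py <<'E'
from ov import *
from scipy.ndimage import map_coordinates
def grad(n):
    im=cv2.GaussianBlur(cv2.imread(f"pics/{n}0.png"),(0,0),.7).astype(float); return im
IM={n:grad(n) for n in CAL}
def edges(p):
    x,y,yaw,a=p; l=lambda *q:lidpt(*q,a)
    E={"top":{"padL":([-60,-19,11],[20,-19,11]),"padR":([-60,-61,11],[20,-61,11]),
      "rimR":([-70,-103,52],[20,-103,52]),"rimRi":([-70,-95,52],[10,-95,52]),"rimL":([-70,103,52],[20,103,52]),
      "front":([-88,-95,52],[-88,-55,52]),"frontI":([-80,-90,52],[-80,90,52]),
      "lidlow":(l(176,95,0),l(176,20,0)),"lidtopR":(l(176,-103,38),l(176,-103,2)),"lidtopL":(l(176,103,38),l(176,103,2)),
      "lidfront":(l(176,95,40),l(176,-95,40))},
     "side":{"bot":([-80,103,0],[80,103,0]),"rim":([-80,103,52],[70,103,52]),"frimI":([-80,-85,52],[-80,80,52]),"farI":([-75,-95,52],[0,-95,52]),
      "farO":([-75,-103,52],[0,-103,52]),"lidL":(l(10,103,40),l(170,103,40)),"lidF":(l(176,95,40),l(176,-95,40)),"lidR":(l(176,95,0),l(176,25,0)),
      "lidB":(l(176,103,3),l(176,103,37)),"padfar":([-65,-61,11],[45,-61,11])}}
    return [(n,k,place(np.linspace(u,v,15),x,y,yaw)) for n in E for k,(u,v) in E[n].items()]
def measure(p,w):
    out=[]
    for n,k,P in edges(p):
        q=proj(n,P); d=q[-1]-q[0]; nn=np.array([-d[1],d[0]])/np.linalg.norm(d)
        t=np.arange(-w,w+.01,.1); S=q[:,None]+t[None,:,None]*nn
        prof=np.stack([map_coordinates(IM[n][...,c],[S[...,1],S[...,0]],order=1) for c in range(3)],-1).mean(0)
        g=np.linalg.norm(np.gradient(prof,axis=0),axis=1); i=g.argmax()
        out.append((n,k,nn,t[i],g[i],q.mean(0)+t[i]*nn))
    return out
p=np.array([645.2,-36.1,.084,1.05])
for w in(2.5,2,1.5,1.5):
    M=measure(p,w)
    f=lambda v:np.array([(proj(n,P).mean(0)-c)@nn if g>1 and k[:3]!="xxx" else 0 for (n,k,P),(_,_,nn,t,g,c) in zip(edges(v),M)])
    # yaw from end slopes: use two half edges
    def f2(v):
        r=[]
        for (n,k,P),(_,_,nn,t,g,c) in zip(edges(v),M): r.append((proj(n,P).mean(0)-c)@nn*min(g,3))
        return np.array(r)
    s=least_squares(f2,p,loss="soft_l1",f_scale=.5); p=s.x
    print(np.round(p,3))
print([(n[0]+k,round(t,1),round(g,1)) for n,k,_,t,g,_ in measure(p,1.5)])
E
python3 fit.py
```

```text
[ 6.45821e+02 -3.49840e+01  8.00000e-02  1.03800e+00]
[ 6.45777e+02 -3.49720e+01  7.90000e-02  1.03700e+00]
[ 6.45708e+02 -3.44990e+01  7.80000e-02  1.03700e+00]
[ 6.45737e+02 -3.44880e+01  7.90000e-02  1.03800e+00]
[('tpadL', np.float64(-0.4), np.float64(1.5)), ('tpadR', np.float64(-0.2), np.float64(2.6)), ('trimR', np.float64(-1.5), np.float64(2.8)), ('trimRi', np.float64(0.4), np.float64(4.9)), ('trimL', np.float64(0.1), np.float64(4.2)), ('tfront', np.float64(-0.1), np.float64(4.4)), ('tfrontI', np.float64(-0.2), np.float64(2.5)), ('tlidlow', np.float64(0.3), np.float64(4.0)), ('tlidtopR', np.float64(-0.5), np.float64(0.8)), ('tlidtopL', np.float64(0.0), np.float64(3.3)), ('tlidfront', np.float64(0.0), np.float64(2.5)), ('sbot', np.float64(0.4), np.float64(0.3)), ('srim', np.float64(-0.3), np.float64(2.2)), ('sfrimI', np.float64(0.5), np.float64(3.2)), ('sfarI', np.float64(0.2), np.float64(3.0)), ('sfarO', np.float64(-1.5), np.float64(3.0)), ('slidL', np.float64(-1.2), np.float64(1.7)), ('slidF', np.float64(-0.4), np.float64(1.9)), ('slidR', np.float64(0.0), np.float64(3.9)), ('slidB', np.float64(0.2), np.float64(2.9)), ('spadfar', np.float64(0.5), np.float64(1.3))]
```

The box fit is good: residuals of most edges are within 0.5 px. I get the box at (645.7,-34.5), yaw 4.5°, and the lid at 1.038 rad. The bearing is at (551.8,302.6), yaw 2.9°. The open lid overhangs the bay, so I'll grasp with the tool tilted 30° and its body towards the robot.

```bash
cat >> h.py <<'E'
BX,BY,BYAW,LID=645.7,-34.5,.079,1.038
def ori(yaw,tilt): # tilt deg: tip leans forward
    return (R.from_euler("xyz",[np.pi,0,yaw])*R.from_rotvec([0,np.radians(tilt),0]))
def cur():
    s=sensors.sense(); return s["tool_pos"],R.from_euler("xyz",s["tcp_rot"],degrees=True)
def turn(a,b,n): print("turn x%d"%n,np.round((a.inv()*b).as_rotvec()/n,4))
def shift(o,d,n): print("shift x%d"%n,np.round(o.inv().apply(d)/n,2))
def box(P): return place([P],BX,BY,BYAW)[0]
E
python3 - <<'E'
from h import *
p,o=cur(); t=ori(.051,30); turn(o,t,4)
g=np.array([551.8,302.6,43.]); z=t.apply([0,0,1]); T=g+19*z; A=T-110*z
up=np.array([p[0],p[1],285.])
mid=A.copy(); mid[2]=285; shift(t,[0,0,285-p[2]],1); shift(t,mid-up,16); shift(t,A-mid,3); print(A,T)
print("pad",box([-10,-40,0]))
E
```

```text
turn x4 [-0.019   0.13    0.0692]
shift x1 [ 27.34   0.   -47.36]
shift x16 [ 19.11 -53.1   11.03]
shift x3 [-27.2   -0.    47.11]
[506.35915993 300.28050581 121.80831174] [561.28764793 303.08429     26.54551733]
pad [638.88790287 -75.16442343   0.        ]
```

Emit:
apply_moves:
  targets:
    - [0, 0, 0, -0.019, 0.13, 0.0692, 0]
    - [0, 0, 0, -0.019, 0.13, 0.0692, 0]
    - [0, 0, 0, -0.019, 0.13, 0.0692, 0]
    - [0, 0, 0, -0.019, 0.13, 0.0692, 0]
    - [27.3, 0, -47.4, 0, 0, 0, 0]

```text
time: 0.72
tool_pos: [195.1, -562.2, 277.2]
tcp_rot: [-178.9, -30.2, 2.1]
ft_force: [-0.3, -1.6, 0.5]
finger_gap: 85.3
grip_force: 0.0
```

Emit:
apply_moves:
  targets:
    - [19.1, -53.1, 11, 0, 0, 0, 0]
    - [19.1, -53.1, 11, 0, 0, 0, 0]
    - [19.1, -53.1, 11, 0, 0, 0, 0]
    - [19.1, -53.1, 11, 0, 0, 0, 0]
    - [19.1, -53.1, 11, 0, 0, 0, 0]
    - [19.1, -53.1, 11, 0, 0, 0, 0]
    - [19.1, -53.1, 11, 0, 0, 0, 0]
    - [19.1, -53.1, 11, 0, 0, 0, 0]
    - [19.1, -53.1, 11, 0, 0, 0, 0]
    - [19.1, -53.1, 11, 0, 0, 0, 0]
    - [19.1, -53.1, 11, 0, 0, 0, 0]
    - [19.1, -53.1, 11, 0, 0, 0, 0]
    - [19.1, -53.1, 11, 0, 0, 0, 0]
    - [19.1, -53.1, 11, 0, 0, 0, 0]
    - [19.1, -53.1, 11, 0, 0, 0, 0]
    - [19.1, -53.1, 11, 0, 0, 0, 0]
    - [0, 0, 0, 0, 0, 0, 0]

```text
time: 2.85
tool_pos: [536.9, 268.7, 295.0]
tcp_rot: [-178.1, -27.7, 3.3]
ft_force: [-0.3, -1.0, -0.9]
finger_gap: 85.5
grip_force: 0.0
```

```bash
python3 - <<'E'
from h import *
p,o=cur(); s=sensors.sense(); t=ori(.051,30); print(s["time"],p,s["tcp_rot"],np.round(s["joint_pos"],1)); turn(o,t,1)
z=t.apply([0,0,1]); A=np.array([551.8,302.6,43.])-91*z; print(A); shift(o,A-p,4)
E
```

```text
2.85 [536.90950187 268.71634671 295.02252608] [-178.13687982  -27.6834318     3.32512874] [ 27.2 -18.  106.9 -10.1  65.1 115.6]
turn x1 [-0.0359  0.0405  0.0055]
[506.35915993 300.28050581 121.80831174]
shift x4 [-26.46  -7.18  35.27]
```

Emit:
apply_moves:
  targets:
    - [0, 0, 0, 0, 0, 0, 0]
    - [0, 0, 0, 0, 0, 0, 0]

```text
time: 3.1
tool_pos: [537.6, 264.1, 298.6]
tcp_rot: [-178.0, -28.0, 2.9]
ft_force: [0.5, -0.3, 0.2]
finger_gap: 85.5
grip_force: 0.0
```

```bash
python3 - <<'E'
from h import *
p,o=cur(); t=ori(.051,30); print(p,o.as_euler("xyz",degrees=True)); turn(o,t,1)
z=t.apply([0,0,1]); A=np.array([551.8,302.6,43.])-91*z; print(A); shift(o,A-p,4)
E
```

```text
[537.59954965 264.06338473 298.58377935] [-178.02813281  -27.99919215    2.93466842]
turn x1 [-0.0345  0.0349 -0.0004]
[506.35915993 300.28050581 121.80831174]
shift x4 [-27.22  -8.21  35.88]
```

Emit:
apply_moves:
  targets:
    - [0, 0, 0, -0.0345, 0.035, 0, 0]
    - [-27, -8, 36.5, 0, 0, 0, 0]
    - [-27, -8, 36.5, 0, 0, 0, 0]
    - [-27, -8, 36.5, 0, 0, 0, 0]
    - [-27, -8, 36.5, 0, 0, 0, 0]
    - [0, 0, 0, 0, 0, 0, 0]
    - [0, 0, 0, 0, 0, 0, 0]

```text
time: 3.98
tool_pos: [516.7, 296.0, 120.4]
tcp_rot: [-179.9, -30.1, 2.9]
ft_force: [0.6, 0.9, 0.7]
finger_gap: 85.6
grip_force: 0.0
```

```bash
cat >> h.py <<'E'
def snap(name,crops):
    out=[]
    for n,x0,y0,w,h,W,H in crops:
        im=cv2.cvtColor(optics.snapshot(n),cv2.COLOR_RGB2BGR)
        out.append(cv2.resize(im[y0:y0+h,x0:x0+w],(W,H),interpolation=cv2.INTER_CUBIC))
    cv2.imwrite(f"pics/{name}.png",np.hstack(out))
E
python3 - <<'E'
from h import *
p,o=cur(); t=ori(.051,30); print(p,o.as_euler("xyz",degrees=True)); turn(o,t,1)
z=t.apply([0,0,1]); T=np.array([551.8,302.6,43.])+19*z; print(T); shift(o,T-p,4)
snap("g1",[("side",270,220,120,120,400,400),("top",175,175,100,100,400,400)])
E
```

```text
[516.73152146 295.95949004 120.39382987] [-179.91431051  -30.11963212    2.89091617]
turn x1 [-0.0012 -0.0021 -0.0005]
[561.28764793 303.08429     26.54551733]
shift x4 [-2.07 -1.18 25.92]
```

View pics/g1.png

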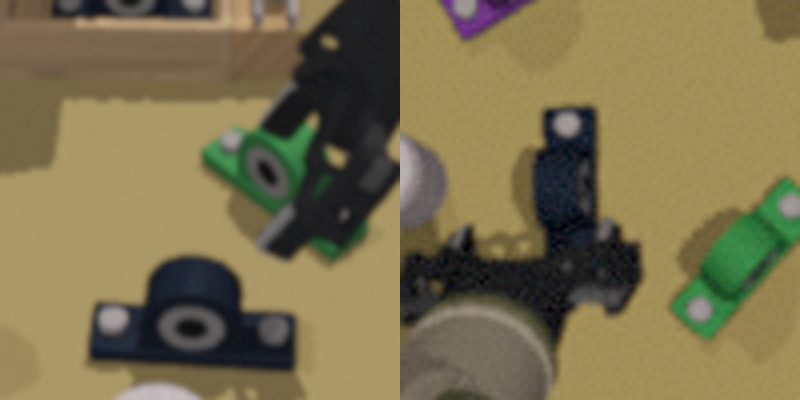

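The open fingers straddle the dark bearing's axis: the tips at crop (465,240) and (605,230) agree with the bearing at x≈568 once I allow for parallax. Nothing else is in the way, so I correct sideways and then go in along the tool axis.

Emit:
apply_moves:
  targets:
    - [-8.3, -4.7, 0, 0, 0, 0, 0]
    - [0, 0, 26, 0, 0, 0, 0]
    - [0, 0, 26, 0, 0, 0, 0]
    - [0, 0, 26, 0, 0, 0, 0]
    - [0, 0, 25.7, 0, 0, 0, 0]
    - [0, 0, 0, 0, 0, 0, 0]
    - [0, 0, 0, 0, 0, 0, 0]

```text
time: 4.95
tool_pos: [559.7, 303.6, 24.6]
tcp_rot: [-180.0, -30.0, 3.0]
ft_force: [-0.1, 0.3, -0.3]
finger_gap: 85.4
grip_force: 0.0
```

Emit:
apply_moves:
  targets:
    - [0, 0, 0, 0, 0, 0, 1]
    - [0, 0, 0, 0, 0, 0, 1]
    - [0, 0, 0, 0, 0, 0, 1]
    - [0, 0, 0, 0, 0, 0, 1]
    - [0, 0, 0, 0, 0, 0, 1]
    - [0, 0, 0, 0, 0, 0, 1]
    - [0, 0, 0, 0, 0, 0, 1]
    - [0, 0, 0, 0, 0, 0, 1]
  force: 70

```text
time: 5.95
tool_pos: [559.8, 303.6, 24.5]
tcp_rot: [-180.0, -30.0, 3.0]
ft_force: [-3.4, -0.5, 6.4]
finger_gap: 31.2
grip_force: 69.5
```

Gripped: 31 mm gap and 70 N, which matches the 32 mm housing. Lift, and work out the route. It must clear the keeper (71 mm), the lid and the front wall.

Emit:
apply_moves:
  targets:
    - [8, 0, -13.9, 0, 0, 0, 1]
    - [20, 0, -34.6, 0, 0, 0, 1]
    - [25, 0, -43.3, 0, 0, 0, 1]
    - [15, 0, -26, 0, 0, 0, 1]
    - [0, 0, 0, 0, 0, 0, 1]
    - [0, 0, 0, 0, 0, 0, 1]

```text
time: 6.7
tool_pos: [558.3, 302.4, 157.2]
tcp_rot: [179.9, -29.8, 3.0]
ft_force: [0.5, 0.6, -6.1]
finger_gap: 31.3
grip_force: 71.1
```

```bash
cat >> h.py <<'E'
def carry(bx,by,bz): return box([bx,by,bz])+place([[8.0,0,24.5]],0,0,BYAW)[0]
E
python3 - <<'E'
from h import *
s=sensors.sense(); p,o=cur(); t=ori(BYAW,30); print(s["time"],p,s["tcp_rot"],s["finger_gap"],s["ft_force"]); turn(o,t,1)
W=[carry(-110,-40,125),carry(-28,-40,85),carry(-10,-40,60),carry(-10,-40,11)]; print(np.round(W,1))
shift(t,W[0]-p,10); shift(t,W[1]-W[0],4); shift(t,W[2]-W[1],2)
E
```

```text
6.7 [558.28360193 302.40065816 157.21924355] [179.91339761 -29.76782612   3.00611207] 31.255938624100796 [ 0.50712654  0.60784521 -6.0531249 ]
turn x1 [ 0.0147  0.0041 -0.023 ]
[[547.2 -82.4 149.5]
 [628.9 -76.  109.5]
 [646.9 -74.5  84.5]
 [646.9 -74.5  35.5]]
shift x10 [-3.98 38.27 -1.4 ]
shift x4 [12.75 -0.   18.91]
shift x2 [ 1.54 -0.   15.33]
```

Emit:
apply_moves:
  targets:
    - [0, 0, 0, 0.0147, 0.004, -0.023, 1]
    - [-4, 38.3, -1.4, 0, 0, 0, 1]
    - [-4, 38.3, -1.4, 0, 0, 0, 1]
    - [-4, 38.3, -1.4, 0, 0, 0, 1]
    - [-4, 38.3, -1.4, 0, 0, 0, 1]
    - [-4, 38.3, -1.4, 0, 0, 0, 1]
    - [-4, 38.3, -1.4, 0, 0, 0, 1]
    - [-4, 38.3, -1.4, 0, 0, 0, 1]
    - [-4, 38.3, -1.4, 0, 0, 0, 1]
    - [-4, 38.3, -1.4, 0, 0, 0, 1]
    - [-4, 38.3, -1.4, 0, 0, 0, 1]
    - [0, 0, 0, 0, 0, 0, 1]
    - [0, 0, 0, 0, 0, 0, 1]
    - [0, 0, 0, 0, 0, 0, 1]

```text
time: 8.45
tool_pos: [547.9, -80.7, 149.8]
tcp_rot: [-179.9, -30.1, 4.5]
ft_force: [0.2, 0.1, -5.5]
finger_gap: 31.3
grip_force: 72.5
```

```bash
python3 - <<'E'
from h import *
s=sensors.sense(); p,o=cur(); t=ori(BYAW,30); print(s["time"],p,s["tcp_rot"],s["finger_gap"],s["ft_force"]); turn(o,t,1)
W=[carry(-110,-40,125),carry(-28,-40,85),carry(-10,-40,60),carry(-10,-40,11)]
shift(t,W[1]-p,5); shift(t,W[2]-W[1],2)
E
```

```text
8.45 [547.86275019 -80.70482822 149.83184622] [-179.85751287  -30.073669      4.54344344] 31.259974732112603 [ 0.21166678  0.10299325 -5.53559084]
turn x1 [-0.0026 -0.0013  0.0003]
shift x5 [10.03  0.33 15.1 ]
shift x2 [ 1.54 -0.   15.33]
```

Emit:
apply_moves:
  targets:
    - [10, 0.3, 15.1, 0, 0, 0, 1]
    - [10, 0.3, 15.1, 0, 0, 0, 1]
    - [10, 0.3, 15.1, 0, 0, 0, 1]
    - [10, 0.3, 15.1, 0, 0, 0, 1]
    - [10, 0.3, 15.1, 0, 0, 0, 1]
    - [1.5, 0, 15.3, 0, 0, 0, 1]
    - [1.5, 0, 15.3, 0, 0, 0, 1]
    - [0, 0, 0, 0, 0, 0, 1]
    - [0, 0, 0, 0, 0, 0, 1]
    - [0, 0, 0, 0, 0, 0, 1]

```text
time: 9.7
tool_pos: [647.7, -75.3, 87.0]
tcp_rot: [-179.9, -30.2, 4.5]
ft_force: [0.3, 0.2, -6.2]
finger_gap: 31.6
grip_force: 72.3
```

```bash
python3 - <<'E'
from h import *
s=sensors.sense(); p,o=cur(); t=ori(BYAW,30); print(s["time"],p,s["tcp_rot"],s["finger_gap"],s["ft_force"]); turn(o,t,1)
W=carry(-10,-40,14); shift(t,[*(W-p)[:2],0],1); shift(t,[0,0,(W-p)[2]],4)
from ov import *
b=place([[8,0,24.5]],0,0,BYAW)[0]; c=p-b
L=wire(BX,BY,BYAW,LID)+bear(c[0],c[1],BYAW,c[2])
A=[]
for n,a in(("top",(300,150,80,80,400,400)),("side",(255,150,110,110,400,400))):
    A.append(draw(n,cv2.cvtColor(optics.snapshot(n),cv2.COLOR_RGB2BGR),L,*a))
cv2.imwrite("pics/p1.png",np.hstack(A))
E
```

```text
9.7 [647.73761873 -75.31049567  86.99970369] [-179.94522887  -30.24657237    4.53619302] 31.617399423389944 [ 0.31624197  0.19205237 -6.17568991]
turn x1 [-0.001  -0.0043  0.0002]
shift x1 [-0.7  -0.84 -0.41]
shift x4 [-6.06 -0.   10.5 ]
```

View pics/p1.png

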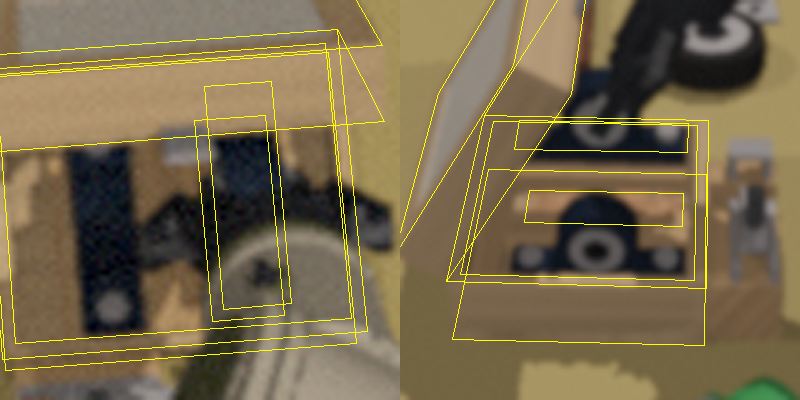

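In the top view the held bearing is over the bay, about 1 px right of the model. In the side view its foot matches the overlay. Clear of lid and walls; I nudge it left and lower it.

Emit:
apply_moves:
  targets:
    - [-0.7, -1.6, -0.4, 0, -0.004, 0, 1]
    - [-3.5, 0, 6.1, 0, 0, 0, 1]
    - [-3.5, 0, 6.1, 0, 0, 0, 1]
    - [-3.5, 0, 6.1, 0, 0, 0, 1]
    - [-3.5, 0, 6.1, 0, 0, 0, 1]
    - [-3.5, 0, 6.1, 0, 0, 0, 1]
    - [-2.5, 0, 4.3, 0, 0, 0, 1]
    - [0, 0, 0, 0, 0, 0, 1]
    - [0, 0, 0, 0, 0, 0, 1]

```text
time: 10.92
tool_pos: [646.9, -73.9, 46.3]
tcp_rot: [-179.9, -30.0, 4.5]
ft_force: [0.1, -0.4, -5.8]
finger_gap: 31.0
grip_force: 72.5
```

Emit:
apply_moves:
  targets:
    - [-1.5, 0, 2.6, 0, 0, 0, 1]
    - [-1.5, 0, 2.6, 0, 0, 0, 1]
    - [-1, 0, 1.7, 0, 0, 0, 1]
    - [-0.5, 0, 0.9, 0, 0, 0, 1]
    - [0, 0, 0, 0, 0, 0, 1]

```text
time: 11.55
tool_pos: [646.5, -73.8, 36.8]
tcp_rot: [-179.9, -29.9, 4.5]
ft_force: [0.6, -0.1, -5.7]
finger_gap: 31.3
grip_force: 72.5
```

Emit:
apply_moves:
  targets:
    - [-0.5, 0, 0.9, 0, 0, 0, 1]
    - [-0.5, 0, 0.9, 0, 0, 0, 1]
    - [0, 0, 0, 0, 0, 0, 1]

```text
time: 11.92
tool_pos: [647.2, -74.0, 35.6]
tcp_rot: [-179.9, -30.0, 4.5]
ft_force: [-0.4, 0.3, -2.6]
finger_gap: 31.0
grip_force: 72.9
```

The foot touches the pad at the expected height. I press slightly, open a little, and back out along the tool axis.

Emit:
apply_moves:
  targets:
    - [-0.3, 0, 0.6, 0, 0, 0, 1]
    - [0, 0, 0, 0, 0, 0, 1]
    - [0, 0, 0, 0, 0, 0, 0.55]
    - [0, 0, 0, 0, 0, 0, 0.5]
    - [0, 0, 0, 0, 0, 0, 0.42]
    - [0, 0, 0, 0, 0, 0, 0.42]

```text
time: 12.68
tool_pos: [646.7, -73.9, 34.3]
tcp_rot: [-179.9, -30.0, 4.5]
ft_force: [0.4, -0.2, 0.2]
finger_gap: 49.7
grip_force: 0.0
```

Emit:
apply_moves:
  targets:
    - [0, 0, -5, 0, 0, 0, 0.42]
    - [0, 0, -10, 0, 0, 0, 0.42]
    - [0, 0, -20, 0, 0, 0, 0.42]
    - [0, 0, -35, 0, 0, 0, 0.42]
    - [0, 0, -45, 0, 0, 0, 0.5]
    - [0, 0, -45, 0, 0, 0, 1]
    - [0, 0, -45, 0, 0, 0, 1]
    - [0, 0, -45, 0, 0, 0, 1]
    - [0, 0, 0, 0, 0, 0, 1]
    - [0, 0, 0, 0, 0, 0, 1]

```text
time: 13.92
tool_pos: [522.1, -84.1, 251.0]
tcp_rot: [-180.0, -30.0, 4.5]
ft_force: [0.4, -0.5, 0.6]
finger_gap: -0.2
grip_force: 0.0
```

```bash
python3 - <<'E'
from ov import *
s=sensors.sense(); print(s["time"],s["tool_pos"],s["tcp_rot"],np.round(s["joint_pos"],1))
L=wire(BX,BY,BYAW,LID); c=box([-10,-40,11]); L+=bear(c[0],c[1],BYAW,11)
A=[]
for n,a in(("top",(300,150,80,100,400,500)),("side",(255,140,110,130,400,473))):
    o=draw(n,cv2.cvtColor(optics.snapshot(n),cv2.COLOR_RGB2BGR),L,*a); A.append(cv2.copyMakeBorder(o,0,500-len(o),0,0,0))
cv2.imwrite("pics/p2.png",np.hstack(A))
E
```

```text
13.925 [522.05237376 -84.1340934  251.02747075] [-179.95272006  -29.9980399     4.49679756] [-24.5 -33.4 123.1  15.6  64.3  57.4]
```

View pics/p2.png

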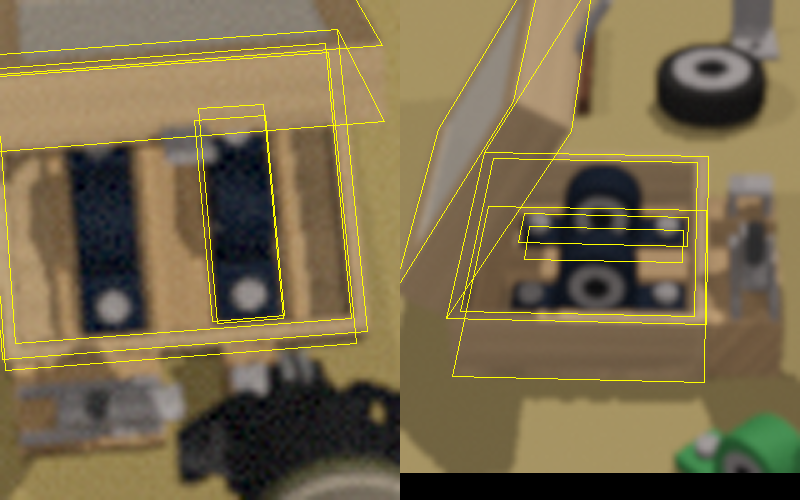

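The loose bearing now stands upright in the right bay on the cork, with its outline on the model (top (213-283,110-320) in the crop) and the packed one unmoved. Next is the lid: I straighten the tool and go over and behind it.

Emit:
apply_moves:
  targets:
    - [0, 0, -40, 0, -0.131, 0, 1]
    - [0, 0, 0, 0, -0.131, 0, 1]
    - [0, 0, 0, 0, -0.131, 0, 1]
    - [0, 0, 0, 0, -0.131, 0, 1]
    - [0, 0, 0, 0, 0, 0, 1]
    - [0, 0, 0, 0, 0, 0, 1]

```text
time: 14.78
tool_pos: [502.1, -85.3, 284.2]
tcp_rot: [-179.9, 0.1, 4.6]
ft_force: [-0.9, 0.3, 0.1]
finger_gap: 0.0
grip_force: 0.0
```

```bash
cat >> h.py <<'E'
def inbox(p): return R.from_euler("z",-BYAW).apply(np.asarray(p)-[BX,BY,0])
E
python3 - <<'E'
from h import *
p,o=cur(); t=ori(BYAW,0); turn(o,t,1); print("box tcp",inbox(p))
c=np.array(lidpt(170,0,40,LID)); print("contact",c)
a=box([c[0]+33,0,300]); b=box([c[0]+33,0,c[2]]); hi=p.copy(); hi[2]=300
shift(t,hi-p,1); shift(t,a-hi,5); shift(t,b-a,2)
for y in (30,40,50,60,70,80): print(y,[np.round(proj(n,box([-120,y,z])),1).tolist() for n in("top","side") for z in (98,66)])
E
```

```text
turn x1 [-0.0021  0.001   0.0009]
box tcp [-147.13987785  -39.34503547  284.24135769]
contact [ 36.10511365   0.         218.75407273]
shift x1 [ -0.     0.   -15.76]
shift x5 [43.25 -7.87  0.  ]
shift x2 [ 0.   -0.   40.62]
30 [[[327.1, 228.9]], [[326.9, 230.1]], [[352.1, 196.4]], [[351.6, 206.7]]]
40 [[[323.4, 229.1]], [[323.3, 230.4]], [[352.2, 198.7]], [[351.7, 209.0]]]
50 [[[319.7, 229.4]], [[319.7, 230.7]], [[352.3, 201.1]], [[351.8, 211.4]]]
60 [[[316.0, 229.7]], [[316.1, 230.9]], [[352.4, 203.5]], [[351.8, 213.8]]]
70 [[[312.4, 230.0]], [[312.5, 231.2]], [[352.5, 205.9]], [[351.9, 216.2]]]
80 [[[308.7, 230.3]], [[308.9, 231.5]], [[352.5, 208.3]], [[352.0, 218.7]]]
```

Emit:
apply_moves:
  targets:
    - [0, 0, -20, -0.002, 0, 0, 1]
    - [43.3, -7.9, 0, 0, 0, 0, 1]
    - [43.3, -7.9, 0, 0, 0, 0, 1]
    - [43.3, -7.9, 0, 0, 0, 0, 1]
    - [43.3, -7.9, 0, 0, 0, 0, 1]
    - [43.3, -7.9, 0, 0, 0, 0, 1]
    - [0, 0, 0, 0, 0, 0, 1]
    - [0, 0, 28, 0, 0, 0, 1]
    - [0, 0, 28, 0, 0, 0, 1]
    - [0, 0, 28, 0, 0, 0, 1]
    - [0, 0, 0, 0, 0, 0, 1]
    - [0, 0, 0, 0, 0, 0, 1]

```text
time: 16.27
tool_pos: [715.3, -29.7, 224.6]
tcp_rot: [179.9, -0.1, 4.5]
ft_force: [-0.5, -0.2, 0.3]
finger_gap: 0.2
grip_force: 0.0
```

```bash
python3 - <<'E'
from h import *
s=sensors.sense(); p,o=cur(); t=ori(BYAW,0); turn(o,t,1); print(s["time"],s["ft_force"],s["tcp_rot"],"box tcp",inbox(p))
E
```

```text
turn x1 [ 0.0014 -0.0026 -0.0001]
16.275 [-0.51599584 -0.24693912  0.34063031] [ 1.79919027e+02 -1.46565690e-01  4.51958894e+00] box tcp [ 69.7938248   -0.66675178 224.60946801]
```

Emit:
apply_moves:
  targets:
    - [0, 0, 6, 0, 0, 0, 1]
    - [-8, 0, 0, 0, 0, 0, 1]
    - [-8, 0, 0, 0, 0, 0, 1]
    - [-3, 0, 0, 0, 0, 0, 1]
    - [0, 0, 0, 0, 0, 0, 1]

```text
time: 16.9
tool_pos: [695.8, -30.7, 215.6]
tcp_rot: [180.0, 0.0, 4.5]
ft_force: [-0.3, -0.2, -0.8]
finger_gap: 0.2
grip_force: 0.0
```

Emit:
apply_moves:
  targets:
    - [-3, 0, 0, 0, 0, 0, 1]
    - [-3, 0, 0, 0, 0, 0, 1]
    - [0, 0, 0, 0, 0, 0, 1]

```text
time: 17.27
tool_pos: [690.3, -31.1, 215.6]
tcp_rot: [180.0, 0.0, 4.5]
ft_force: [4.4, 0.5, 0.2]
finger_gap: 0.4
grip_force: 1.8
```

```bash
python3 - <<'E'
from h import *
p,o=cur(); s=sensors.sense(); print(s["time"],s["ft_force"],"box tcp",inbox(p), lidpt(170,0,40,LID))
E
```

```text
17.275 [4.42697372 0.47922833 0.16566688] box tcp [ 4.47516832e+01 -1.74521379e-01  2.15573780e+02] [np.float64(36.10511364731142), 0, np.float64(218.75407272520076)]
```

```bash
python3 - <<'E'
import numpy as np
f=np.radians([72.85,70,67,64,61,58,55,52,49,46,43,40,37,34,31,28,25,22,19.5,17,15,14,13.5,13])
x=-171.2*np.cos(f); z=171.2*np.sin(f); print([[round(a,1),round(-b,1)] for a,b in zip(np.diff(x),np.diff(z))])
E
```

```text
[[np.float64(-8.1), np.float64(2.7)], [np.float64(-8.3), np.float64(3.3)], [np.float64(-8.2), np.float64(3.7)], [np.float64(-8.0), np.float64(4.1)], [np.float64(-7.7), np.float64(4.5)], [np.float64(-7.5), np.float64(4.9)], [np.float64(-7.2), np.float64(5.3)], [np.float64(-6.9), np.float64(5.7)], [np.float64(-6.6), np.float64(6.1)], [np.float64(-6.3), np.float64(6.4)], [np.float64(-5.9), np.float64(6.7)], [np.float64(-5.6), np.float64(7.0)], [np.float64(-5.2), np.float64(7.3)], [np.float64(-4.8), np.float64(7.6)], [np.float64(-4.4), np.float64(7.8)], [np.float64(-4.0), np.float64(8.0)], [np.float64(-3.6), np.float64(8.2)], [np.float64(-2.6), np.float64(7.0)], [np.float64(-2.3), np.float64(7.1)], [np.float64(-1.6), np.float64(5.7)], [np.float64(-0.7), np.float64(2.9)], [np.float64(-0.4), np.float64(1.5)], [np.float64(-0.3), np.float64(1.5)]]
```

Emit:
apply_moves:
  targets:
    - [-8.1, 0, 2.7, 0, 0, 0, 1]
    - [-8.3, 0, 3.3, 0, 0, 0, 1]
    - [-8.2, 0, 3.7, 0, 0, 0, 1]
    - [-8, 0, 4.1, 0, 0, 0, 1]
    - [-7.7, 0, 4.5, 0, 0, 0, 1]
    - [-7.5, 0, 4.9, 0, 0, 0, 1]
    - [-7.2, 0, 5.3, 0, 0, 0, 1]
    - [-6.9, 0, 5.7, 0, 0, 0, 1]
    - [-6.6, 0, 6.1, 0, 0, 0, 1]

```text
time: 18.4
tool_pos: [621.3, -36.8, 174.7]
tcp_rot: [180.0, 0.1, 4.5]
ft_force: [2.8, -0.3, 2.2]
finger_gap: 0.1
grip_force: 1.6
```

Emit:
apply_moves:
  targets:
    - [-6.3, 0, 6.4, 0, 0, 0, 1]
    - [-5.9, 0, 6.7, 0, 0, 0, 1]
    - [-5.6, 0, 7, 0, 0, 0, 1]
    - [-5.2, 0, 7.3, 0, 0, 0, 1]
    - [-4.8, 0, 7.6, 0, 0, 0, 1]
    - [-4.4, 0, 7.8, 0, 0, 0, 1]
    - [-4, 0, 8, 0, 0, 0, 1]

```text
time: 19.27
tool_pos: [585.2, -39.6, 123.7]
tcp_rot: [180.0, 0.1, 4.5]
ft_force: [2.9, -1.0, 1.7]
finger_gap: -0.3
grip_force: 1.4
```

```bash
python3 - <<'E'
from h import *
p,o=cur(); s=sensors.sense(); print(s["time"],s["ft_force"],"box tcp",inbox(p))
E
```

```text
19.275 [ 2.85885104 -1.04644     1.69534163] box tcp [-60.67520296  -0.29424279 123.73043398]
```

Emit:
apply_moves:
  targets:
    - [-1.8, 0, 4.1, 0, 0, 0, 1]
    - [-1.8, 0, 4.1, 0, 0, 0, 1]
    - [-1.3, 0, 3.5, 0, 0, 0, 1]
    - [-1.3, 0, 3.5, 0, 0, 0, 1]
    - [-1.2, 0, 3.6, 0, 0, 0, 1]
    - [-1.1, 0, 3.5, 0, 0, 0, 1]
    - [-0.8, 0, 2.8, 0, 0, 0, 1]
    - [-0.5, 0, 2, 0, 0, 0, 1]
    - [0, 0, 0, 0, 0, 0, 1]

```text
time: 20.4
tool_pos: [575.5, -40.3, 96.8]
tcp_rot: [180.0, 0.1, 4.5]
ft_force: [0.1, 0.2, 0.2]
finger_gap: -0.3
grip_force: 0.0
```

Emit:
apply_moves:
  targets:
    - [-0.4, 0, 1.5, 0, 0, 0, 1]
    - [-0.3, 0, 1.5, 0, 0, 0, 1]
    - [0, 0, 1, 0, 0, 0, 1]
    - [0, 0, 0, 0, 0, 0, 1]

```text
time: 20.9
tool_pos: [575.0, -40.4, 92.9]
tcp_rot: [180.0, 0.1, 4.5]
ft_force: [0.2, -0.8, 0.6]
finger_gap: -0.0
grip_force: 0.1
```

Emit:
apply_moves:
  targets:
    - [0, 0, 1, 0, 0, 0, 1]
    - [0, 0, 1, 0, 0, 0, 1]
    - [0, 0, 0, 0, 0, 0, 1]

```text
time: 21.28
tool_pos: [575.1, -40.4, 92.0]
tcp_rot: [180.0, 0.1, 4.5]
ft_force: [-6.1, 0.6, 9.7]
finger_gap: 0.0
grip_force: 4.8
```

Emit:
apply_moves:
  targets:
    - [0, 0, 0.7, 0, 0, 0, 1]
    - [0, 0, 0, 0, 0, 0, 1]

```text
time: 21.52
tool_pos: [575.1, -40.5, 92.0]
tcp_rot: [179.9, 0.1, 4.5]
ft_force: [-9.0, 0.8, 15.2]
finger_gap: 0.1
grip_force: 7.3
```

Emit:
apply_moves:
  targets:
    - [0, 0, -5, 0, 0, 0, 1]
    - [0, 0, -25, 0, 0, 0, 1]
    - [0, 0, -30, 0, 0, 0, 1]
    - [0, 0, 0, 0, 0, 0, 1]
    - [0, 0, 0, 0, 0, 0, 1]

```text
time: 22.15
tool_pos: [574.9, -40.3, 149.7]
tcp_rot: [180.0, 0.1, 4.5]
ft_force: [-0.5, 0.4, 0.2]
finger_gap: -0.0
grip_force: 0.0
```

```bash
python3 - <<'E'
from ov import *
s=sensors.sense(); p,o=cur(); print(s["time"],s["tcp_rot"],"box tcp",inbox(p))
L=wire(BX,BY,BYAW,0); L.append((place([[-120,54,98],[-120,54,66]],BX,BY,BYAW),False)); L=[l for i,l in enumerate(L) if i not in(1,3)]
A=[]
for n,a in(("top",(295,150,80,100,400,500)),("side",(255,140,125,130,400,416))):
    o=draw(n,cv2.cvtColor(optics.snapshot(n),cv2.COLOR_RGB2BGR),L,*a); A.append(cv2.copyMakeBorder(o,0,500-len(o),0,0,0))
cv2.imwrite("pics/l1.png",np.hstack(A))
E
```

```text
22.15 [1.79966002e+02 9.05132237e-02 4.54424280e+00] box tcp [-71.03418309  -0.19975971 149.70394348]
```

View pics/l1.png

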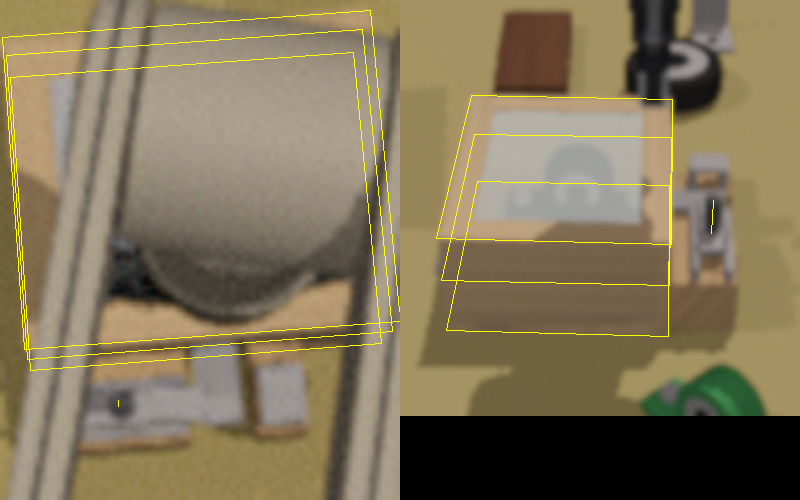

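The lid matches the shut model in both views. The knob is where I modelled it, at box (-120,54), top crop (118,403). Now I position beside the knob and push the bolt.

Emit:
apply_moves:
  targets:
    - [-16.3, -28.7, 0, 0, 0, 0, 1]
    - [-16.3, -28.7, 0, 0, 0, 0, 1]
    - [-16.3, -28.7, 0, 0, 0, 0, 1]
    - [0, 0, 0, 0, 0, 0, 1]
    - [0, 0, 20, 0, 0, 0, 1]
    - [0, 0, 25, 0, 0, 0, 1]
    - [0, 0, 24, 0, 0, 0, 1]
    - [0, 0, 0, 0, 0, 0, 1]
    - [0, 0, 0, 0, 0, 0, 1]

```text
time: 23.38
tool_pos: [520.0, 41.1, 82.0]
tcp_rot: [179.9, 0.0, 4.5]
ft_force: [0.2, -0.9, 0.3]
finger_gap: -0.1
grip_force: 0.0
```

```bash
python3 - <<'E'
from h import *
p,o=cur(); s=sensors.sense(); print(s["time"],s["ft_force"],s["tcp_rot"],"box tcp",inbox(p))
E
```

```text
23.375 [ 0.16858151 -0.90004221  0.33814878] [1.79947866e+02 4.76598057e-02 4.52481323e+00] box tcp [-119.3806664    85.31271939   81.99361276]
```

Emit:
apply_moves:
  targets:
    - [0, 5, 0, 0, 0, 0, 1]
    - [0, 5, 0, 0, 0, 0, 1]
    - [0, 5, 0, 0, 0, 0, 1]
    - [0, 5, 0, 0, 0, 0, 1]
    - [0, 5, 0, 0, 0, 0, 1]
    - [0, 5, 0, 0, 0, 0, 1]
    - [0, 0, 0, 0, 0, 0, 1]

```text
time: 24.25
tool_pos: [521.8, 11.1, 81.4]
tcp_rot: [179.9, 0.1, 4.5]
ft_force: [0.2, 0.2, 0.5]
finger_gap: 0.0
grip_force: 0.0
```

Emit:
apply_moves:
  targets:
    - [0, 5, 0, 0, 0, 0, 1]
    - [0, 5, 0, 0, 0, 0, 1]
    - [0, 5, 0, 0, 0, 0, 1]
    - [0, 4, 0, 0, 0, 0, 1]
    - [0, 4, 0, 0, 0, 0, 1]
    - [0, 0, 0, 0, 0, 0, 1]

```text
time: 25.0
tool_pos: [523.5, -10.4, 81.3]
tcp_rot: [-179.9, 0.1, 4.5]
ft_force: [0.5, 8.1, 0.2]
finger_gap: 0.1
grip_force: 3.9
```

```bash
python3 - <<'E'
from h import *
p,o=cur(); s=sensors.sense(); print(s["time"],s["ft_force"],s["tcp_rot"],"box tcp",inbox(p))
E
```

```text
25.0 [0.5233668  8.05670471 0.21888007] [-1.79917681e+02  8.18007811e-02  4.54009956e+00] box tcp [-119.91911022   33.70867707   81.34718325]
```

Emit:
apply_moves:
  targets:
    - [0, 1, 0, 0, 0, 0, 1]
    - [0, 1, 0, 0, 0, 0, 1]
    - [0, 0, 0, 0, 0, 0, 1]

```text
time: 25.38
tool_pos: [523.5, -10.8, 81.4]
tcp_rot: [-179.8, 0.1, 4.6]
ft_force: [0.5, 14.3, 1.5]
finger_gap: -0.1
grip_force: 7.5
```

```bash
python3 - <<'E'
from h import *
p,o=cur(); s=sensors.sense(); print(s["time"],s["ft_force"],s["tcp_rot"],"box tcp",inbox(p))
E
```

```text
25.375 [ 0.45941181 14.26905887  1.47207096] [-1.79797358e+02  8.37408832e-02  4.58115635e+00] box tcp [-119.91419197   33.26664708   81.38159761]
```

That is a stiff stop at 14 N. I back off clear and look at where the knob ended up.

Emit:
apply_moves:
  targets:
    - [0, -5, 0, 0, 0, 0, 1]
    - [0, -10, 0, 0, 0, 0, 1]
    - [0, -10, -20, 0, 0, 0, 1]
    - [-10, -20, -40, 0, 0, 0, 1]
    - [-10, -40, -40, 0, 0, 0, 1]
    - [-10, -50, -20, 0, 0, 0, 1]
    - [0, 0, 0, 0, 0, 0, 1]
    - [0, 0, 0, 0, 0, 0, 1]

```text
time: 26.38
tool_pos: [483.2, 118.8, 201.1]
tcp_rot: [179.9, 0.1, 4.6]
ft_force: [-0.1, 0.3, -0.6]
finger_gap: -0.0
grip_force: 0.0
```

```bash
python3 - <<'E'
from ov import *
s=sensors.sense(); p,o=cur(); print(s["time"],s["tcp_rot"],"box tcp",inbox(p))
L=[(place([[-120,y,98],[-120,y,66]],BX,BY,BYAW),False) for y in (54,4)]
L+=[(place([[-88,103,92],[-88,-103,92],[88,-103,92],[88,103,92]],BX,BY,BYAW),True)]
A=[]
for n,a in(("top",(300,185,80,60,400,300)),("side",(320,170,60,60,400,400))):
    im=cv2.cvtColor(optics.snapshot(n),cv2.COLOR_RGB2BGR); cv2.imwrite(f"pics/{n}9.png",im)
    o=draw(n,im,L,*a); A.append(cv2.copyMakeBorder(o,0,400-len(o),0,0,0))
cv2.imwrite("pics/b1.png",np.hstack(A))
E
```

```text
26.375 [1.79911278e+02 7.38543201e-02 4.59259634e+00] box tcp [-149.85382985  165.63559628  201.09173186]
```

View pics/b1.png

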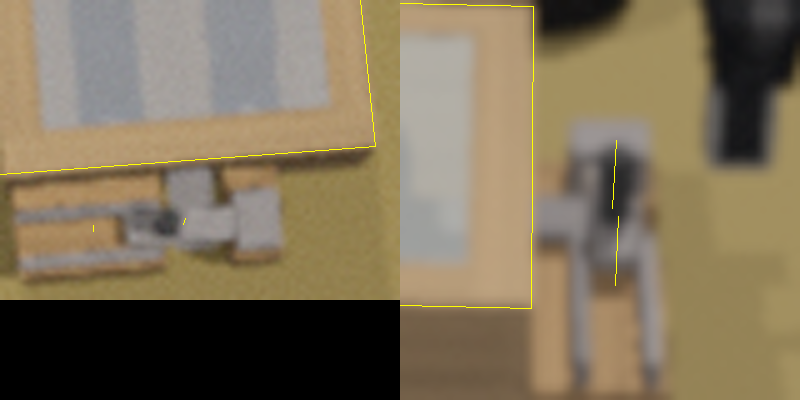

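The lid is shut. The knob now sits at top crop (167,222), which is about 40 mm of travel and about 10 mm short of the home mark at (185,221). I'll measure the knob numerically before and after.

```bash
python3 - <<'E'
from h import *
def dark(f,x0,x1,y0,y1):
    g=cv2.imread(f).astype(float).mean(2); w=g[y0:y1,x0:x1]; print(np.round(w).astype(int))
print("before");dark("pics/top0.png",310,330,226,233)
print("after");dark("pics/top9.png",322,350,225,233)
s=cv2.imread("pics/side9.png").astype(int).mean(2); print(s[190:215:1,346:358].round().astype(int))
s=cv2.imread("pics/side0.png").astype(int).mean(2); print(s[196:220:1,346:358].round().astype(int))
E
```

```text
before
[[131 119 124 130 139 136 126 124 127 130 128 135 135 133 134 133 132 126
  120 121]
 [134 128 121 123 123 123 127 124 118 117 120 121 129 129 130 135 134 133
  125 124]
 [120 119 105  97 100 101 103  99  96  84  84  94 116 128 130 140 147 143
  142 140]
 [ 99 103  94  85  92  93  90  79  77  69  72 100 127 138 140 141 141 142
  144 140]
 [ 93 102  95  88  89  85  84  71  70  78  74  97 129 138 144 147 145 142
  146 143]
 [ 89 106 111  97  96 100  88  71  66  74  69  95 128 147 148 151 152 154
  153 151]
 [ 90 114 133 128 126 128 116  89  70  61  73 107 137 150 150 152 153 151
  150 151]]
after
[[137 135 137 132 126 118 120 124 128 125 103 111 126 135 138 137 137 139
  136 130 110  86  76  87 111 141 148 149]
 [137 135 132 127 115 112 111 113 120 117 100  95 112 122 136 140 144 143
  140 129 120 113 117 125 128 138 147 148]
 [120 117 119 119 110  93  91  96  98  96  83  74  83 109 128 143 155 154
  152 147 143 145 148 153 145 138 142 144]
 [111  90  98 111 108 102 102 100  99  88  74  64  71  88 125 145 154 153
  153 148 151 152 152 149 143 136 145 147]
 [117  93  90 108 109 1
[... 2246 characters left out ...]
110  83  51  45  46  61 100 134 143]
 [132 131 114 104  78  50  45  46  64 105 138 147]
 [132 130 111 101  76  49  44  47  67 106 138 148]
 [131 129 113 101  77  49  44  47  71 108 136 148]
 [131 130 113 102  77  48  43  51  79 112 133 145]
 [131 129 111  96  73  51  48  58  92 123 134 141]
 [132 129 105  89  74  62  59  75 109 132 137 139]
 [132 130 107  90  82  78  82 102 129 142 138 138]
 [133 132 113  95  88  89 104 128 147 147 136 137]
 [132 131 113  99  95 101 120 145 155 149 134 140]
 [129 125 112 112 113 116 132 150 156 149 135 143]
 [125 121 115 123 125 124 132 141 145 138 132 143]
 [125 126 115 112 110 108 110 114 115 116 123 143]
 [126 131 117 101  93  89  88  88  91  99 119 144]]
```

```bash
python3 - <<'E'
from h import *
g=cv2.imread("pics/top0.png").astype(float).mean(2); print(np.round(g[226:236,326:358]).astype(int))
g=cv2.imread("pics/top9.png").astype(float).mean(2); print(np.round(g[222:236,326:360]).astype(int))
for y in(14,4,-20,-50): print(y,[np.round(proj("top",box([-120,y,z])),1).tolist() for z in (66,71)],[np.round(proj("side",box([-120,y,z])),1).tolist() for z in (66,71)])
for y in(12,-12): print("tongue",y,proj("top",box([-132,y,55])))
E
```

```text
[[132 126 120 121 120 119 121 119 112 101  82  75  78  78  76  74  87  69
   56  73  98 128 138 141 147 142 145 139 143 134 110 117]
 [134 133 125 124 119 118 123 132 133 122  92  75  74  81  77  79  78  73
   64  67  94 126 139 140 148 151 147 145 149 141 117 113]
 [147 143 142 140 136 137 138 140 141 131 102  79  77  79  75  76  77  75
   62  70  92 122 137 141 152 151 150 153 150 140 123 118]
 [141 142 144 140 144 144 143 142 146 138 110  80  72  77  78  77  77  78
   65  68  91 121 136 141 147 153 152 153 148 144 126 119]
 [145 142 146 143 148 150 149 149 151 141 119  88  75  75  75  78  80  77
   67  66  92 118 139 142 148 151 153 150 151 147 128 119]
 [152 154 153 151 153 154 152 153 156 150 132  92  77  81  80  77  78  76
   70  72  87 112 132 144 148 152 151 154 151 148 138 124]
 [153 151 150 151 155 155 153 157 153 144 125  86  74  79  74  77  74  77
   69  70  80 111 134 141 150 151 151 148 152 148 139 122]
 [139 135 138 138 143 143 147 146 140 126 104  80  76  71  76  78  77  77
   75  60  76 106 133 142 146 149 145 143 139 138 136 121]
 [124 121 119 126 127 123 122 119 12
[... 1895 characters left out ...]
37 137 140 135 121 112 118]
 [121 119 118 125 125 123 122 118 124 128 122 123 111 106  99 100  91  87
   69  62  72 105 130 132 132 126 118 120 116 119 123 115 119 118]
 [134 134 134 136 137 131 120 117 120 123 112 105  94  82  81  81  79  73
   67  70  79 105 112 114 117 111 108 105 106 102 110 112 113 119]]
14 [[[332.6, 229.7]], [[332.7, 229.5]]] [[[351.5, 203.0]], [[351.6, 201.4]]]
4 [[[336.2, 229.4]], [[336.3, 229.2]]] [[[351.4, 200.7]], [[351.5, 199.2]]]
-20 [[[344.8, 228.7]], [[344.9, 228.5]]] [[[351.3, 195.5]], [[351.3, 193.9]]]
-50 [[[355.6, 227.9]], [[355.7, 227.7]]] [[[351.1, 189.1]], [[351.1, 187.6]]]
tongue 12 [[333.57468664 234.30217959]]
tongue -12 [[342.13525236 233.64321715]]
```

```bash
python3 - <<'E'
import cv2,numpy as np
im=cv2.imread("pics/l1.png")[:,:400]; g=cv2.resize(im,(80,100),interpolation=cv2.INTER_AREA).astype(float).mean(2)
print("l1 rows 226.. cols 312..");print(np.round(g[72:87,17:55]).astype(int))
im=cv2.imread("pics/p2.png")[:,:400]; g=cv2.resize(im,(80,100),interpolation=cv2.INTER_AREA).astype(float).mean(2)
print("p2 cols 312..");print(np.round(g[76:84,12:42]).astype(int))
E
```

```text
l1 rows 226.. cols 312..
[[102  96 118 135 136 138 141 142 142 143 144 142 145 144 145 144 141 138
  137 123 102 121 138 138 137 138 138 140 139 131 103  80  76  94 115 125
  126 121]
 [114 118 137 142 141 139 138 137 137 138 138 135 138 139 135 138 139 138
  139 126 108 123 135 139 139 138 139 139 139 130 109  78  70  81 107 129
  133 131]
 [ 97 108 136 141 140 139 139 137 139 139 138 139 140 136 130 133 131 132
  131 126 115 123 133 137 137 140 141 141 140 134 115  82  61  74 107 141
  150 144]
 [ 99 114 136 140 132 131 135 134 135 137 135 139 138 129 125 124 125 126
  125 124 116 122 133 136 137 138 139 142 139 138 118  82  60  69 107 142
  154 153]
 [ 98 112 131 136 129 125 127 131 131 132 134 137 134 133 127 128 124 122
  120 118 116 125 135 137 134 138 138 141 141 139 122  86  60  70 103 138
  150 151]
 [ 88 108 120 123 125 120 121 118 118 120 128 135 135 138 138 138 134 131
  126 126 131 136 143 140 133 137 140 142 140 139 125  88  66  66 100 132
  148 151]
 [ 84  99 106 108 113 103  94  85  88 106 129 140 140 146 153 154 154 150
  146 148 148 152 152 143 135 139 141 142 142 1
[... 1625 characters left out ...]
 89  94  95  94  91 106
  124 138 141 143 142 132 104  80  77  79  80  79]
 [ 85  95  97  94  84  67  53  49  54  62  87  88  89  93  96  94  92  99
  119 140 148 146 144 139 110  82  75  75  78  80]
 [ 90  92  94  93  84  67  53  51  48  68  93  95  95  98  98 100  97  99
  114 137 150 148 150 147 122  89  75  75  77  75]
 [ 92  97  97  98  89  63  49  47  54  79 105 106 103 106 106 109 106 106
  111 131 151 156 158 153 129  95  80  78  73  65]
 [ 99 104 106 109 100  74  58  45  53  82 110 111 107 107 107 106 106 105
  108 123 146 159 159 146 123  88  76  66  53  41]
 [102 106 109 107 103  91  71  58  64  86 102 103 102  98 100 100  97  92
  100 111 131 146 145 129 104  76  59  52  31  28]]
```

The knob moved about 38-39 mm and then met a stiff stop. I'll push it again, more firmly, to tell whether this is the end stop or a snag.

Emit:
apply_moves:
  targets:
    - [10, 39, 0, 0, 0, 0, 1]
    - [10, 39, 0, 0, 0, 0, 1]
    - [10, 39, 0, 0, 0, 0, 1]
    - [0, 0, 0, 0, 0, 0, 1]
    - [0, 0, 40, 0, 0, 0, 1]
    - [0, 0, 40, 0, 0, 0, 1]
    - [0, 0, 38, 0, 0, 0, 1]
    - [0, 0, 0, 0, 0, 0, 1]
    - [0, 5, 0, 0, 0, 0, 1]
    - [0, 5, 0, 0, 0, 0, 1]
    - [0, 0, 0, 0, 0, 0, 1]

```text
time: 27.85
tool_pos: [524.4, -5.9, 85.2]
tcp_rot: [179.9, -0.1, 4.5]
ft_force: [0.1, -0.6, -0.3]
finger_gap: -0.2
grip_force: 0.0
```

Emit:
apply_moves:
  targets:
    - [0, 3, 0, 0, 0, 0, 1]
    - [0, 2, 0, 0, 0, 0, 1]
    - [0, 1, 0, 0, 0, 0, 1]
    - [0, 1, 0, 0, 0, 0, 1]
    - [0, 1, 0, 0, 0, 0, 1]
    - [0, 0, 0, 0, 0, 0, 1]

```text
time: 28.6
tool_pos: [523.9, -10.9, 83.8]
tcp_rot: [-179.8, 0.0, 4.6]
ft_force: [-0.8, 13.0, 3.9]
finger_gap: 0.1
grip_force: 6.4
```

```bash
python3 - <<'E'
from h import *
p,o=cur(); s=sensors.sense(); print(s["time"],s["ft_force"],s["tcp_rot"],"box tcp",inbox(p))
E
```

```text
28.6 [-0.76077131 13.03025533  3.93292394] [-1.79822949e+02  3.96009400e-02  4.58289297e+00] box tcp [-119.52803723   33.15847541   83.83767612]
```

Emit:
apply_moves:
  targets:
    - [0, 1.5, 0, 0, 0, 0, 1]
    - [0, 1.5, 0, 0, 0, 0, 1]
    - [0, 0, 0, 0, 0, 0, 1]

```text
time: 28.98
tool_pos: [524.0, -11.6, 83.8]
tcp_rot: [-179.6, 0.0, 4.6]
ft_force: [-2.1, 23.4, 6.4]
finger_gap: -0.1
grip_force: 11.9
```

```bash
python3 - <<'E'
from h import *
p,o=cur(); s=sensors.sense(); print(s["time"],s["ft_force"],s["wrist_torque"],s["tcp_rot"],"box tcp",inbox(p))
E
```

```text
28.975 [-2.08677248 23.41124112  6.42080672] [3.72071498 0.3842933  0.01693404] [-1.79615881e+02  4.97003573e-02  4.61952680e+00] box tcp [-119.55326161   32.41728613   83.82385264]
```

Emit:
apply_moves:
  targets:
    - [0, -10, 0, 0, 0, 0, 1]
    - [0, -5, -20, 0, 0, 0, 1]
    - [0, 0, -30, 0, 0, 0, 1]
    - [0, 25, 0, 0, 0, 0, 1]
    - [0, 38, 0, 0, 0, 0, 1]
    - [0, 0, 0, 0, 0, 0, 1]
    - [0, 0, 0, 0, 0, 0, 1]

```text
time: 29.85
tool_pos: [527.7, -64.0, 133.3]
tcp_rot: [180.0, 0.1, 4.5]
ft_force: [-0.3, 0.5, -0.0]
finger_gap: 0.1
grip_force: 0.0
```

```bash
python3 - <<'E'
from h import *
p,o=cur(); s=sensors.sense(); print(s["time"],s["ft_force"],s["tcp_rot"],"box tcp",inbox(p))
def knob():
    g=cv2.cvtColor(optics.snapshot("side"),cv2.COLOR_RGB2GRAY).astype(int); print(g[188:214,348:358])
knob()
E
```

```text
29.85 [-0.30150654  0.49236887 -0.02882231] [1.79968694e+02 9.05485338e-02 4.50091097e+00] box tcp [-119.92871936  -20.08762619  133.32543234]
[[151 150 150 150 150 149 150 149 148 148]
 [152 152 152 151 150 150 151 151 151 148]
 [153 153 150 146 145 146 150 152 152 149]
 [151 147 138 126 122 129 140 148 150 148]
 [137 129 111  91  86 100 117 133 140 144]
 [115 104  80  61  62  74  89 106 121 133]
 [108  96  68  51  54  58  66  84 103 121]
 [120 107  71  49  48  48  58  78  96 115]
 [122 106  69  45  42  44  57  78  98 113]
 [116 100  66  46  42  43  58  80  98 114]
 [109  96  65  46  42  44  63  86 103 118]
 [105  89  64  45  42  50  75 101 113 121]
 [104  81  59  44  44  55  85 111 116 117]
 [ 99  72  52  43  44  58  88 111 110 105]
 [ 92  71  56  47  49  68  97 111 105  97]
 [ 84  78  71  65  67  90 115 120 110 100]
 [ 84  91  91  86  91 113 131 129 118 112]
 [ 86  95  99 100 109 128 138 132 127 127]
 [ 87  97 103 109 125 139 141 134 137 139]
 [ 87 100 107 118 132 140 138 133 139 144]
 [ 86  99 107 114 121 124 121 123 137 145]
 [ 83  91  98 101 101 101 100 111 132 144]
 [ 83  88  93  92  92  91  92 105 130 144]
 [ 85  89  90  90  91  89  91 104 129 145]
 [ 88  89  91  91  90  94 100 109 129 144]
 [ 89  94  96  96  97 105 112 115 129 144]]
```

Emit:
apply_moves:
  targets:
    - [0, -4, 20, 0, 0, 0, 1]
    - [0, -3, 30, 0, 0, 0, 1]
    - [0, 0, 0, 0, 0, 0, 1]
    - [0, -5, 0, 0, 0, 0, 1]
    - [0, -5, 0, 0, 0, 0, 1]
    - [0, -5, 0, 0, 0, 0, 1]
    - [0, -5, 0, 0, 0, 0, 1]
    - [0, -5, 0, 0, 0, 0, 1]
    - [0, -5, 0, 0, 0, 0, 1]
    - [0, -5, 0, 0, 0, 0, 1]
    - [0, -5, 0, 0, 0, 0, 1]
    - [0, 0, 0, 0, 0, 0, 1]

```text
time: 31.4
tool_pos: [523.9, -16.7, 83.3]
tcp_rot: [180.0, 0.1, 4.6]
ft_force: [-0.5, 1.9, 0.9]
finger_gap: 0.0
grip_force: 0.0
```

Emit:
apply_moves:
  targets:
    - [0, -3, 0, 0, 0, 0, 1]
    - [0, -3, 0, 0, 0, 0, 1]
    - [0, 0, 0, 0, 0, 0, 1]

```text
time: 31.78
tool_pos: [523.5, -11.1, 83.3]
tcp_rot: [180.0, 0.1, 4.6]
ft_force: [-0.2, -0.5, 0.2]
finger_gap: 0.4
grip_force: 0.4
```

Emit:
apply_moves:
  targets:
    - [0, -3, 0, 0, 0, 0, 1]
    - [0, -3, 0, 0, 0, 0, 1]
    - [0, 0, 0, 0, 0, 0, 1]

```text
time: 32.15
tool_pos: [523.0, -5.0, 83.4]
tcp_rot: [180.0, 0.1, 4.6]
ft_force: [-1.1, -1.5, -0.2]
finger_gap: -0.1
grip_force: 0.3
```

```bash
python3 - <<'E'
from h import *
p,o=cur(); s=sensors.sense(); print(s["time"],s["ft_force"],s["tcp_rot"],"box tcp",inbox(p))
E
```

```text
32.15 [-1.05143548 -1.53092707 -0.24049402] [1.79972547e+02 8.58587644e-02 4.56183559e+00] box tcp [-119.97084627   39.10606304   83.37066607]
```

Emit:
apply_moves:
  targets:
    - [0, -2, 0, 0, 0, 0, 1]
    - [0, -2, 0, 0, 0, 0, 1]
    - [0, 0, 0, 0, 0, 0, 1]

```text
time: 32.52
tool_pos: [522.8, -1.1, 83.5]
tcp_rot: [180.0, 0.1, 4.6]
ft_force: [-0.7, -1.2, 0.4]
finger_gap: -0.1
grip_force: 0.5
```

Emit:
apply_moves:
  targets:
    - [0, -2, 0, 0, 0, 0, 1]
    - [0, -2, 0, 0, 0, 0, 1]
    - [0, 0, 0, 0, 0, 0, 1]

```text
time: 32.9
tool_pos: [522.8, 0.2, 83.6]
tcp_rot: [179.7, 0.1, 4.5]
ft_force: [-0.0, -13.5, -2.2]
finger_gap: -0.2
grip_force: 7.0
```

Emit:
apply_moves:
  targets:
    - [0, -1.5, 0, 0, 0, 0, 1]
    - [0, -1.5, 0, 0, 0, 0, 1]
    - [0, 0, 0, 0, 0, 0, 1]

```text
time: 33.28
tool_pos: [522.7, 0.9, 83.7]
tcp_rot: [179.5, 0.1, 4.5]
ft_force: [-0.2, -25.0, -2.8]
finger_gap: 0.0
grip_force: 12.4
```

```bash
python3 - <<'E'
from h import *
p,o=cur(); s=sensors.sense(); print(s["time"],s["ft_force"],"box tcp",inbox(p))
E
```

```text
33.275 [ -0.23641927 -24.99379159  -2.78769778] box tcp [-119.78082543   45.0132994    83.70738213]
```

The left stop is 12 mm beyond where the bolt started, so the stroke between stops is about 50 mm. The earlier stop was fully home; the bolt simply began part-way out. I go round and push it home again.

Emit:
apply_moves:
  targets:
    - [0, 8, 0, 0, 0, 0, 1]
    - [0, 4, -25, 0, 0, 0, 1]
    - [0, 0, -25, 0, 0, 0, 1]
    - [0, -31, 0, 0, 0, 0, 1]
    - [0, -31, 0, 0, 0, 0, 1]
    - [0, 0, 0, 0, 0, 0, 1]
    - [0, 0, 0, 0, 0, 0, 1]

```text
time: 34.15
tool_pos: [518.6, 55.6, 133.6]
tcp_rot: [180.0, 0.0, 4.6]
ft_force: [0.1, -0.2, -0.2]
finger_gap: -0.1
grip_force: 0.0
```

```bash
python3 - <<'E'
from h import *
p,o=cur(); s=sensors.sense(); print(s["time"],s["tcp_rot"],"box tcp",inbox(p))
g=cv2.cvtColor(optics.snapshot("side"),cv2.COLOR_RGB2GRAY).astype(int); print(g[198:222,348:357].min(1))
for y in(54,64): print(y,proj("side",box([-120,y,98])),proj("side",box([-120,y,66])))
E
```

```text
34.15 [1.79959384e+02 4.58885781e-02 4.58533287e+00] box tcp [-119.63520947   99.81552898  133.57170658]
[ 25  25  32  53  75  84  78  68  55  44  42  42  42  42  41  41  48  67
  88  99 105 116 116 108]
54 [[352.32515493 202.03309799]] [[351.79370006 212.32625579]]
64 [[352.40799107 204.42344829]] [[351.87089942 214.7521444 ]]
```

Emit:
apply_moves:
  targets:
    - [0, 0, 25, 0, 0, 0, 1]
    - [0, 0, 26, 0, 0, 0, 1]
    - [0, 0, 0, 0, 0, 0, 1]
    - [0, 6, 0, 0, 0, 0, 1]
    - [0, 5, 0, 0, 0, 0, 1]
    - [0, 5, 0, 0, 0, 0, 1]
    - [0, 5, 0, 0, 0, 0, 1]
    - [0, 5, 0, 0, 0, 0, 1]
    - [0, 5, 0, 0, 0, 0, 1]
    - [0, 5, 0, 0, 0, 0, 1]
    - [0, 5, 0, 0, 0, 0, 1]
    - [0, 5, 0, 0, 0, 0, 1]
    - [0, 5, 0, 0, 0, 0, 1]
    - [0, 5, 0, 0, 0, 0, 1]
    - [0, 5, 0, 0, 0, 0, 1]
    - [0, 3, 0, 0, 0, 0, 1]
    - [0, 0, 0, 0, 0, 0, 1]

```text
time: 36.33
tool_pos: [523.2, -8.7, 82.4]
tcp_rot: [179.9, 0.1, 4.5]
ft_force: [0.3, 0.2, -0.3]
finger_gap: -0.1
grip_force: 0.0
```

Emit:
apply_moves:
  targets:
    - [0, 2, 0, 0, 0, 0, 1]
    - [0, 2, 0, 0, 0, 0, 1]
    - [0, 1, 0, 0, 0, 0, 1]
    - [0, 0, 0, 0, 0, 0, 1]

```text
time: 36.83
tool_pos: [523.4, -10.8, 82.3]
tcp_rot: [-179.8, 0.1, 4.6]
ft_force: [-1.6, 14.0, 2.1]
finger_gap: 0.1
grip_force: 6.8
```

```bash
python3 - <<'E'
from h import *
p,o=cur(); s=sensors.sense(); print(s["time"],s["ft_force"],"box tcp",inbox(p))
E
```

```text
36.825 [-1.60244018 13.9723447   2.10020247] box tcp [-120.07625547   33.29199748   82.33799691]
```

The bolt is back at its home stop. I retreat and check against the earlier shut-lid pictures.

Emit:
apply_moves:
  targets:
    - [0, -4, 0, 0, 0, 0, 1]
    - [0, -10, 0, 0, 0, 0, 1]
    - [0, -10, -20, 0, 0, 0, 1]
    - [-10, -20, -40, 0, 0, 0, 1]
    - [-10, -40, -40, 0, 0, 0, 1]
    - [-10, -50, -20, 0, 0, 0, 1]
    - [0, 0, 0, 0, 0, 0, 1]
    - [0, 0, 0, 0, 0, 0, 1]

```text
time: 37.83
tool_pos: [483.2, 117.9, 202.0]
tcp_rot: [179.9, 0.1, 4.6]
ft_force: [0.2, -0.1, -0.3]
finger_gap: -0.2
grip_force: 0.0
```

```bash
python3 - <<'E'
from h import *
s=sensors.sense(); print(s["time"],s["ft_force"])
for n,(x0,x1,y0,y1) in {"top":(295,375,165,240),"side":(258,365,150,250)}.items():
    a=cv2.cvtColor(optics.snapshot(n),cv2.COLOR_RGB2BGR); b=cv2.imread(f"pics/{n}9.png")
    d=cv2.absdiff(a,b).max(2)[y0:y1,x0:x1]; print(n,d.mean(),np.percentile(d,99),d.max(),np.argwhere(d>35)[:5].tolist())
    if n=="side": g=cv2.cvtColor(a,cv2.COLOR_BGR2GRAY).astype(int); print(g[188:214,348:357].min(1))
E
```

```text
37.825 [ 0.20452182 -0.13114525 -0.33486838]
top 3.27 10.0 32 []
side 0.755233644859813 2.0 12 []
[147 148 144 125  96  73  58  47  42  42  42  42  42  43  47  64  84  95
  91  89  94  94  90  88  89  94]
```

The lid and bolt look the same as in the earlier shut and home pictures, and the robot touches nothing, so I hand in.

```bash
python3 -c "
from bench import r
print(r.hand_in())"
```

```text
the job is handed in; nothing more can be done
None
```

The job is handed in at 37.8 s: the loose bearing was lowered upright onto the cork pad, the lid closed, and the bolt pushed home against its right-hand stop; after the lid was shut I drew the bolt back once to its left stop to confirm the full 50 mm stroke, then pushed it home again.

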